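# Press the blade bearing unit home in the blender jug

## Task

The washed blender jug stands upside down on the bench: put its blade bearing unit back into the base, blades down, turning it until its two ears drop into notches of the key ring, then press it down through the stiff seal until you feel the flange come up firmly against its shoulder, and stop there without forcing it. Then let go, leaving the jug standing where it is and the other things on the bench undisturbed.

Things in the scene. Friction and masses are not known exactly. Their poses are not given: they have to be found in the camera images.
- jug: Glass blender jug, loose, about 0.9 kg, standing upside down on its open rim: 126 mm across at the rim, 213 mm tall, tapering to a black plastic base 106 mm across that faces up, with an aluminium key ring, 115 mm across, screwed round it. Origin: centre of the rim, on the bench; z up. Its black handle (16 mm bar, reaching 108 mm from the axis) points along the jug's +x.
- shoulder (a point): Centre of the shoulder, the flat ring round the bore's mouth in the jug's base, 200 mm above the rim. Bore 65 mm wide, 30 mm deep, open to the jug below. Round the shoulder, at radius 42 to 52 mm, the key ring's wall stands 13 mm high, cut by four notches 20 mm wide, 90 degrees apart. The tightened ring may sit at any angle to the handle: look, or feel for it.
- seal (a point): Centre of the dark springy seal ring in the bore, 15 mm below the shoulder; it narrows the bore to 59 mm. It resists from about 9 mm above home, rising to some 6 to 12 N at 3 to 4 mm above home, then eases to about half; only after that does the flange meet the shoulder, where force climbs steeply. Left part-way, the unit stays there.
- unit: Grey plastic blade bearing unit, loose, about 0.22 kg, 110 mm tall, standing on its four steel blades. Origin: on its axis at the blade tips; z up. Upwards: blades within 25 mm of the axis, 0 to 22 mm; plug 63 mm across, 22 to 48 mm, its lowest 9 mm tapering to 58; flange 48 to 63 mm; grip block 63 to 101 mm; black drive dog, 30 mm across, to 107 mm, shaft end to 110 mm.
- flange (a point): Centre of the flange's underside, 48 mm above the unit's origin; axes as the unit's. Home, it meets the shoulder's centre. Flange 80 mm across, 15 mm thick; two ears as thick, 14 mm wide, round below, at +x and -x, reach 50 mm out and fit any opposite pair of notches. Ears that miss them rest on the wall, the unit 13 mm too high: turn it till they drop in.
- grip (a point): Centre of the grip block at a good gripping height, 89 mm above the unit's origin: 26 mm above the flange's top, 12 mm below the block's top. The block is 44 mm along the unit's x and 38 mm along its y; grip it across the 38 mm, on its flat faces.
- collar: black plastic screw collar for the jug's base, a ring 128 mm across and 26 mm high lying flat, for a later job; leave it. Origin: centre of its underside.
- jar: closed amber glass jar with a steel cap, 72 mm across, 115 mm tall; leave it. Origin: centre of its underside.
- tub: open clear plastic food tub, 160 x 110 x 60 mm; leave it. Origin: centre of its underside.
- spoon: wooden spoon, 280 mm long, lying flat; leave it. Origin: about its middle, on the bench.
Things that resemble listed ones, but are neither listed nor needed, are in the scene too. What is shaped like the unit but purple or turquoise is not meant.

How it is judged (in metres and radians):
At the end, for the whole second after the job is handed in: Unit in the jug's base, ears in the notches, its flange under 1.5 mm proud of the shoulder, within 3 mm of centre, square within 0.035 rad, released, at rest; the jug upright within 40 mm of its start; collar, jar, tub and spoon within 30 mm of theirs (z of flange in the frame of shoulder between -0.003 and 0.0015 m and horizontal distance between flange and shoulder below 0.003 m and angle between the z axis of unit and the z axis of jug, either way round below 0.035 rad and angle between unit's own z axis and vertical below 0.1 rad and angle between jug's own z axis and vertical below 0.05 rad and distance of jug from where it was at the start of the episode below 0.04 m and linear speed of each of unit, jug below 0.02 m/s and distance of each of collar, jar, tub, spoon from where it was at the start of the episode below 0.03 m); the robot touches nothing.
It fails at once if the unit is forced on with more than 80 N once its flange is on the shoulder (under 3 mm proud) (contact force between unit and jug above 80 N and z of flange in the frame of shoulder below 0.003 m and horizontal distance between flange and shoulder below 0.02 m).
It fails at once if the jug is tipped (over 0.2 rad) (angle between jug's own z axis and vertical above 0.2 rad).
It fails at once if a bystander is pushed away (over 30 mm) (distance of any of collar, jar, tub, spoon from where it was at the start of the episode above 0.03 m).
It also fails if it takes over 70 s, if anything falls off the work surface, if the arm or the gripper's body presses on something with over 40 N, if the wrist force passes 120 N, or if a joint passes its speed limit or range.

## Robot

A 6-joint arm with a two-finger parallel gripper is mounted at the origin on the work surface. World frame = base frame: x ahead of the robot, y to its left, z up, the work surface at z = 0. Lengths are in mm, angles in rad, forces in N, time in s.
With the tool pointing down it reaches from about 300 to 775 mm from the base axis. Payload 14.6 kg.
Tool frame: the origin (TCP) lies at the very end of the fingers, on their centre line; the grasp point (between the pads) lies 19 mm behind it; z points along the fingers, y is the line along which they close (so a half turn about z gives the same grasp; the last joint's range is limited). The gripper opens to 94 mm and grips with 3 to 60 N. Pads are 16 mm wide; open, the fingers measure 119 mm over their backs; the gripper's body (75 mm by 177 mm) begins 78 mm behind the grasp point.
Start: joints at [-1.235, 0.3, 1.521, -0, 1.321, -0.067], TCP at [215.59, -505.974, 173.946] pointing down, gripper open.
Joint ranges: [-3.03, 3.03], [-0.79, 2.21], [0.23, 2.52], [-1.04, 4.18], [0, 3.07], [-2.55, 2.55]. Speed limits (rad/s): [2.22, 2.22, 2.57, 3.14, 3.14, 3.14].

## Interface

Orientations are given as [roll, pitch, yaw] about the fixed x, y, z axes, in that order (R = Rz(yaw) Ry(pitch) Rx(roll)).
In Python, from cell import manip, eyes, ticket gives the robot as it stands. The module is installed in compiled form; this text tells all that it offers.
- The arm moves only by the tool arm_command, never from a script. Its argument "plan" is a list of rows, each a list of 5 numbers: the opening, from -1 (shut) to 1 (fully open), then the shift along the tool's x, y, z in m, then the turn about the tool's z in rad. In form: [[jaw, dx, dy, dz, roll], ...]. A call has 1 to 20 rows; each row shifts and turns the commanded pose from where the row before left it, along the tool's axes as they then stand; what a row does not reach is not made up. A row lasts 1/8 s, in which the tool goes at most 62.5 mm and 10.7 degrees, less where a joint would pass 70% of its speed; a pose out of reach is approached as far as the arm can. A call is refused whole if a number of a shift passes 0.0625 or a number of a turn 0.188, either way. A call with a gripper value outside its range is refused whole. The fingers move at their own pace and stop on an object; "newtons" is the grip in N (left out, the last holds). Time passes only in rows, so rows that do not move let the fingers close. It gives the time, the measured TCP pose, the force, the opening and the grip force at its end, in the units of the state.
- manip.read_state(): the state, without advancing time (a new reading comes with each control period).
- eyes.camera(name): name is "scene" or "top" or "wrist"; returns a dict with "img" (400x640x3 uint8, blue, green, red), "z_map" (400x640 float32, mm along the optical axis (not along the pixel's ray), 0 where there is no reading), "fx", "fy", "cx", "cy" (pixels), "dist" ([k1, k2, p1, p2, k3] as OpenCV has them; the pictures are not rectified), "eye" and "orientation" of the camera in the world. Camera axes: x right, y down, z forward; pixel columns grow to the right and rows downward; lengths in mm; the calibration is good to about 2 mm. A picture is of the moment at which its call begins.
- ticket.sign_off(): hands the job in; it is judged then, once.
The state is a dict: "clock": time; "joints": joint angles; "qd": joint speeds; "effort": joint torques, N m; "eef_pos": TCP position; "eef_rot": TCP orientation; "wrist_force": force on the tool from outside, world axes, zero at the start; "moment": the same for the moment, N m; "finger_gap": finger opening in mm; "finger_force": force on a finger pad.
Only numpy, scipy, OpenCV 4.12 (cv2) and the standard library are available. Lean on these libraries where they do the work, as an engineer would, in place of code of your own. Each camera call takes 0.05 s, during which the arm holds its last target. There are 200 camera calls.

## Working session

There is one attempt and no reset: what is moved stays moved. The work goes in short steps, Python scripts to look and compute and a tool call to move; the robot and the scene stay as the last step left them, time stands still between calls to the robot, and variables do not carry over. Pictures are saved under pics/ and viewed, at most 10 in all, crops included, and the job is handed in when it is done.

Besides the shell and the picture viewer there is one more tool, called after "Call:" as a command line: name --pt "numbers of a row" for each row, then --argument value for the rest. arm_command: Moves the arm, as the interface text tells. Its arguments: {"type":"object","properties":{"plan":{"type":"array"},"newtons":{"type":"number"}},"required":["plan"]}

```bash
mkdir -p pics; cat > h.py <<'E'
import numpy as np, cv2
from cell import manip, eyes, ticket
from scipy.spatial.transform import Rotation as R
def cam(n):
    c=eyes.camera(n); c['K']=np.array([[c['fx'],0,c['cx']],[0,c['fy'],c['cy']],[0,0,1.]])
    o=np.array(c['orientation'],float); c['R']=R.from_euler('xyz',o).as_matrix() if o.size==3 else o.reshape(3,3)
    return c
def rays(c,uv):
    p=cv2.undistortPoints(np.array(uv,float).reshape(-1,1,2),c['K'],np.array(c['dist'],float)).reshape(-1,2)
    return np.c_[p,np.ones(len(p))]
def onplane(c,uv,z):
    d=rays(c,uv)@c['R'].T; e=np.array(c['eye']); return e+d*((z-e[2])/d[:,2])[:,None]
def cloud(c):
    h,w=c['z_map'].shape; v,u=np.mgrid[:h,:w]
    P=rays(c,np.c_[u.ravel(),v.ravel()])*c['z_map'].reshape(-1,1)
    P=P@c['R'].T+np.array(c['eye']); P[c['z_map'].ravel()==0]=np.nan
    return P.reshape(h,w,3)
E
python3 - <<'E'
from h import *
for n in('scene','top'):
    c=cam(n); cv2.imwrite(f'pics/{n}0.png',c['img']); print(n,c['eye'],c['orientation'],c['fx'],c['dist'])
print(manip.read_state())
E
```

```text
scene [1393.46734615 -149.8209619  1149.14624077] [-2.47520304e+00  7.99934572e-04  1.39818795e+00] 448.1796440689046 [-0.05846793  0.          0.          0.          0.        ]
top [ 356.67827732    1.50823868 1479.27655457] [-2.95274119 -0.01789298 -1.56156614] 489.75006001800335 [-0.03265093  0.          0.          0.          0.        ]
{'clock': 0.1, 'joints': array([-1.23463715e+00,  3.00407792e-01,  1.52148161e+00, -1.21517254e-05,
        1.32069234e+00, -6.65868960e-02]), 'qd': array([-0.00016483, -0.00207929, -0.00039612, -0.00043694, -0.00055416,
       -0.00112452]), 'effort': array([ 6.24011627e-04, -5.32642436e+01, -3.53285766e+01,  7.09484727e-02,
        2.34511297e-02, -5.03121760e-05]), 'eef_pos': array([ 215.48854035, -505.75708127,  173.46314868]), 'eef_rot': array([-3.14060497e+00, -5.40672958e-05,  4.02749061e-01]), 'wrist_force': array([0.06570564, 0.10033721, 0.26443433]), 'moment': array([ 0.03799156, -0.01818677,  0.00014823]), 'finger_force': 0.0, 'finger_gap': 93.84278487077923}
```

View pics/scene0.png

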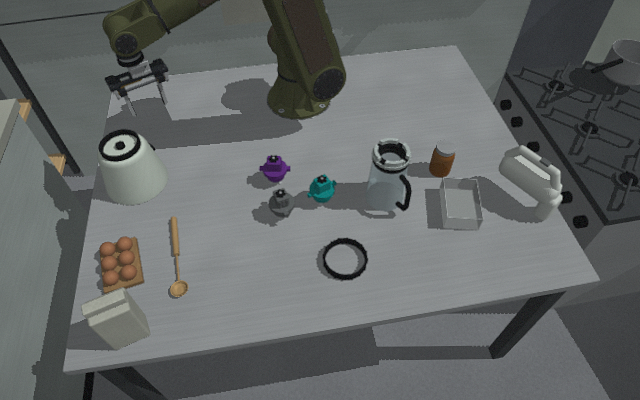

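View pics/top0.png

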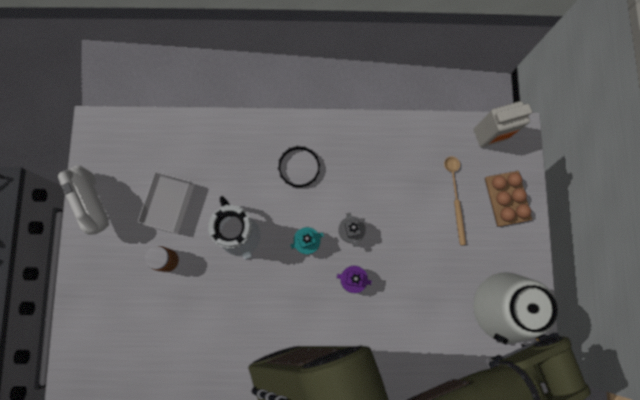

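Candidates for the unit in the scene image: grey at (281,203), which also shows in top at (353,229); purple at (275,169); turquoise at (322,188). I choose the grey one. The jug is at (390,170), in top at (230,226), with its handle bar below and to the right. The white motor base at (130,165) is not the jug. Next I measure both and check the choice in a close crop.

```bash
python3 - <<'E'
from h import *
c=cam('top'); s=cam('scene')
P=cloud(c)
print('dog plane',onplane(c,[(354,229)],107),'scene dog',onplane(s,[(281,192)],107))
for name,(u,v),r in(('unit',(353,229),22),('jug',(230,226),26)):
    Q=P[v-r:v+r,u-r:u+r].reshape(-1,3); Q=Q[~np.isnan(Q[:,0])]
    print(name,'maxz',np.percentile(Q[:,2],[50,90,99]))
    for lo,hi in ((45,70),(90,112),(195,204),(207,220)):
        q=Q[(Q[:,2]>lo)&(Q[:,2]<hi)]
        if len(q)>5: print(lo,hi,len(q),(q.min(0)+q.max(0))/2,q.max(0)-q.min(0))
a=cv2.resize(s['img'][130:240,230:430],None,fx=4,fy=4,interpolation=cv2.INTER_CUBIC)[:, :800]
b=cv2.resize(c['img'][180:300,190:390],None,fx=4,fy=4,interpolation=cv2.INTER_CUBIC)
cv2.imwrite('pics/crop.png',cv2.resize(cv2.convertScaleAbs(np.vstack([a,b]),alpha=1.5),(520,598)))
E
```

```text
dog plane [[ 544.63326584 -132.49785146  107.        ]] scene dog [[ 549.07762767 -127.52798639  107.        ]]
unit maxz [  2.04227853  96.21163396 109.6216421 ]
45 70 390 [ 550.91355796 -129.44771739   59.81379716] [100.78297851  79.15098028  19.96013709]
90 112 207 [ 550.74489316 -129.31672509  100.91539167] [49.29827468 42.96320063 21.6486309 ]
jug maxz [ 97.5339739  211.27022948 216.82286513]
45 70 59 [557.1968084  204.4629182   57.96312322] [148.88574316 108.45013259  22.46909953]
90 112 75 [551.5454145  192.55458503 101.10153135] [145.08791947  89.38352379  21.69526957]
195 204 563 [535.53909004 204.60111596 199.50479577] [114.39464092 113.24708978   8.92453793]
207 220 357 [535.8265714  203.24772841 213.32478938] [103.45299171 107.54014983  12.53343289]
```

View pics/crop.png

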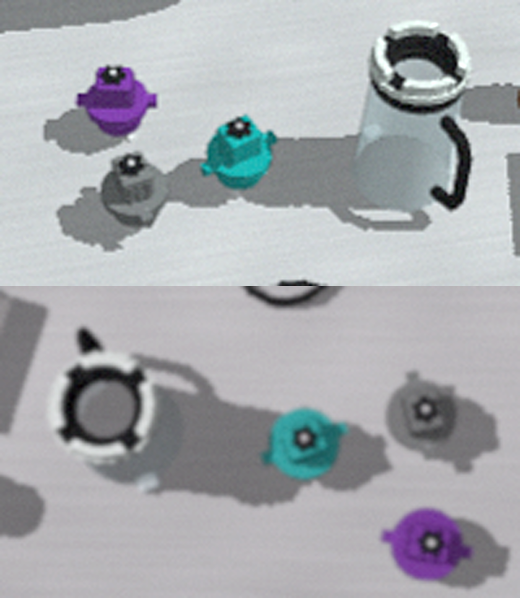

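The crop shows the grey unit at crop (422,415) with one ear towards (412,378), so its ears lie roughly along world x. It is clearly distinct from the turquoise and purple ones. The jug's key ring shows four notches as diagonal dark gaps. Now I move above the unit.

Call:
arm_command --pt "1 0 0 -0.055 0" --pt "1 0 0 -0.055 0" --pt "1 0.038 -0.018 0 0" --pt "1 0.038 -0.018 0 0" --pt "1 0.038 -0.018 0 0" --pt "1 0.038 -0.018 0 0" --pt "1 0.038 -0.018 0 0" --pt "1 0.038 -0.018 0 0" --pt "1 0.038 -0.018 0 0" --pt "1 0.038 -0.018 0 0" --pt "1 0.038 -0.018 0 0" --pt "1 0.038 -0.018 0 0" --pt "1 0.038 -0.018 0 0" --pt "1 0.038 -0.018 0 0" --pt "1 0 0 0 0" --pt "1 0 0 0 0"

```text
clock: 2.2
eef_pos: [550.2, -128.8, 283.7]
eef_rot: [-3.141, 0.0, 0.403]
wrist_force: [-0.9, -1.0, 0.1]
finger_gap: 94.1
finger_force: 0.0
```

```bash
cat > look.py <<'E'
from h import *
import sys
c=cam('wrist'); cv2.imwrite(f'pics/{sys.argv[1]}.png',c['img']); s=manip.read_state()
np.savez(f'{sys.argv[1]}.npz',**{k:c[k] for k in('img','z_map','R','eye','K','dist')})
print(s['clock'],s['eef_pos'],s['eef_rot'],s['wrist_force'],c['eye'])
E
python3 look.py w1
```

```text
2.25 [ 550.03528063 -129.09982264  283.93771709] [3.14157935e+00 1.65108596e-04 4.02189810e-01] [-0.52691577 -1.09732845 -0.45740122] [ 619.21929927 -101.34550198  494.06642817]
```

View pics/w1.png

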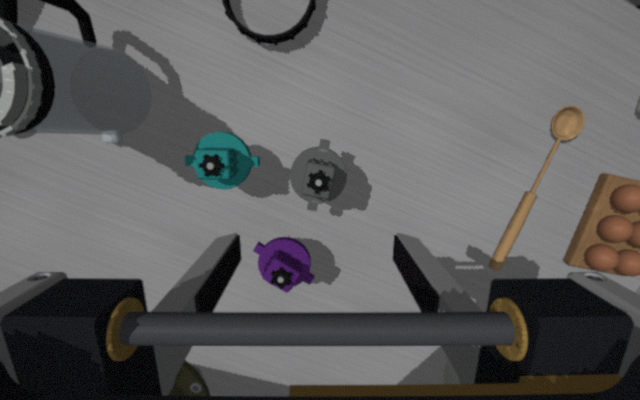

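The unit is at (319,180), with ears at (325,143) and (312,206), and the purple and turquoise ones stand clear. I measure the ear angle and block centre from depth.

```bash
python3 - <<'E'
from h import *
c=dict(np.load('w1.npz')); P=cloud(c)
m=np.zeros((400,640),bool); m[125:225,275:360]=1
Q=P[m&~np.isnan(P[...,0])]
b=Q[(Q[:,2]>97)&(Q[:,2]<104)]; (cx,cy),sz,a=cv2.minAreaRect(b[:,:2].astype(np.float32))
print('block top',len(b),cx,cy,sz,a, b.mean(0))
f=Q[(Q[:,2]>56)&(Q[:,2]<68)]; print('flange',len(f),np.median(f[:,2]))
d=Q[(Q[:,2]>105)]; print('dog',d.mean(0),len(d))
cen=np.array([cx,cy])
r=np.hypot(*(f[:,:2]-cen).T); e=f[(r>43)&(r<54)]
an=np.arctan2(*(e[:,:2]-cen).T[::-1]); print(len(e)); 
h=e[np.abs(an)<1.2]; k=e[np.abs(an)>1.9]
for t in(h,k): 
  print(len(t), t[:,:2].mean(0))
v=h[:,:2].mean(0)-k[:,:2].mean(0); print('ear dir',np.arctan2(v[1],v[0]),np.linalg.norm(v),(h[:,:2].mean(0)+k[:,:2].mean(0))/2)
g=f[r<60]; print('flange circle', cv2.minEnclosingCircle(g[np.hypot(*(g[:,:2]-cen).T)<41][:,:2].astype(np.float32)))
# top-camera key ring
E
```

```text
block top 616 551.6474609375 -132.4214630126953 (43.4516716003418, 37.79741287231445) 11.505902290344238 [ 553.02292699 -131.61984315   99.99317178]
flange 1608 62.4315794152252
dog [ 551.64070138 -132.51070856  106.82066225] 321
114
61 [ 597.33617256 -122.5462693 ]
53 [ 505.88947184 -142.18862154]
ear dir 0.21158081715815577 93.53245999926531 [ 551.6128222  -132.36744542]
flange circle ((551.8575439453125, -133.45973205566406), 40.80598449707031)
```

Unit centre is (551.6, -132.4), yaw 0.21; sizes and heights agree. I go down to grasp.

Call:
arm_command --pt "0.4 0 0.0037 0 0.095" --pt "0.4 0 0 0.02 0.096" --pt "0.4 0 0 0.04 0" --pt "0.4 0 0 0.04 0" --pt "0.4 0 0 0.04 0" --pt "0.4 0 0 0.03 0" --pt "0.4 0 0 0.024 0" --pt "0.4 0 0 0.02 0" --pt "0.4 0 0 0 0" --pt "0.4 0 0 0 0" --pt "-1 0 0 0 0" --pt "-1 0 0 0 0" --pt "-1 0 0 0 0" --pt "-1 0 0 0 0" --pt "-1 0 0 0 0" --pt "-1 0 0 0 0" --newtons 45

```text
clock: 4.25
eef_pos: [551.9, -131.9, 70.0]
eef_rot: [-3.142, -0.0, 0.212]
wrist_force: [0.6, -1.1, -0.4]
finger_gap: 22.5
finger_force: 45.0
```

```bash
python3 - <<'E'
from h import *
s=manip.read_state(); print(s['eef_pos'],s['eef_rot'],s['wrist_force'],s['finger_gap'])
c=cam('top'); P=cloud(c)
m=np.zeros((400,640),bool); m[195:260,200:262]=1
Q=P[m&~np.isnan(P[...,0])]; q=Q[(Q[:,2]>190)&(Q[:,2]<225)]
r=np.hypot(*(q[:,:2]-[535.5,203.5]).T); q=q[r<62]
print(len(q),np.histogram(q[:,2],np.arange(190,226,3)))
t=q[q[:,2]>208]; print(cv2.minEnclosingCircle(t[:,:2].astype(np.float32)))
E
```

```text
[ 551.91970235 -131.86590855   69.97962265] [-3.14156725e+00 -6.95340716e-05  2.11880910e-01] [ 0.55072881 -1.06614536 -0.36637164] 22.45552330108092
1033 (array([ 24,  48, 156, 284, 130,  36,  71, 150, 112,  20,   2]), array([190, 193, 196, 199, 202, 205, 208, 211, 214, 217, 220, 223]))
((536.572998046875, 204.91152954101562), 54.109230041503906)
```

The gap of 22.5 mm doesn't match the 38 mm block, so I look before lifting.

```bash
python3 look.py w2; python3 - <<'E'
from h import *
s=cam('scene'); w=cv2.imread('pics/w2.png')
a=cv2.resize(s['img'][110:240,210:350],(560,520),interpolation=cv2.INTER_CUBIC)
cv2.imwrite('pics/w2b.png',cv2.convertScaleAbs(np.hstack([a[:,:330+100],cv2.resize(w[60:380,150:490],(370,348)).copy() if 0 else cv2.copyMakeBorder(cv2.resize(w[60:380,150:490],(370,348)),0,172,0,0,0)]),alpha=1.6))
E
```

```text
4.35 [ 551.8743644  -131.86792928   69.94190407] [-3.14151739e+00  3.37676532e-05  2.11805703e-01] [0.01967322 0.55427138 1.41644025] [ 625.17169899 -118.0856988   280.31789398]
```

View pics/w2b.png

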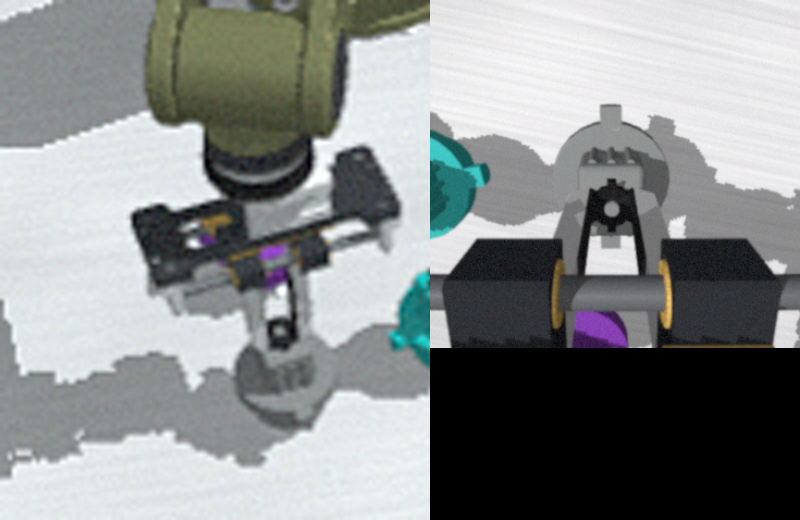

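The fingers sit on the block's flat sides, with the dog at (612,208) of the picture centred between them. The gap figure may be finger bending. I lift a little and check that it holds.

Call:
arm_command --pt "-1 0 0 -0.01 0" --pt "-1 0 0 -0.03 0" --pt "-1 0 0 0 0" --pt "-1 0 0 0 0"

```text
clock: 4.9
eef_pos: [551.4, -131.8, 109.1]
eef_rot: [-3.141, 0.001, 0.212]
wrist_force: [-0.2, -0.6, -3.4]
finger_gap: 22.0
finger_force: 45.0
```

```bash
python3 look.py w3; python3 - <<'E'
from h import *
s=manip.read_state(); print(s['finger_gap'],s['finger_force'])
c=dict(np.load('w3.npz')); P=cloud(c); Q=P[~np.isnan(P[...,0])]
r=np.hypot(*(Q[:,:2]-s['eef_pos'][:2]).T)
q=Q[(r<54)&(Q[:,2]>60)&(Q[:,2]<125)]; print(np.histogram(q[:,2],np.arange(60,126,5)))
f=q[(q[:,2]>95)&(q[:,2]<110)]; print(len(f),np.median(f[:,2]),f.min(0),f.max(0))
E
```

```text
4.95 [ 551.32481715 -131.78028412  108.8015152 ] [-3.14084604e+00  1.43170257e-03  2.11812039e-01] [-0.49267863  0.45584636 -1.95547757] [ 624.94928183 -118.07364875  319.37424598]
21.939728283160402 44.988715052604675
(array([   0,    0,    0,    0,    0,   16,   71,  135, 4105,   88,   89,
         94,  104]), array([ 60,  65,  70,  75,  80,  85,  90,  95, 100, 105, 110, 115, 120,
       125]))
4328 101.63659070918715 [ 500.32650411 -172.66704862   95.06617009] [602.06875563 -93.46131708 109.81618534]
```

It is held level, with the flange top at 101.6 mm against 102 expected. Now I raise it and go to a viewing pose short of the jug.

Call:
arm_command --pt "-1 0 0 -0.046 0" --pt "-1 0 0 -0.046 0" --pt "-1 0 0 -0.046 0" --pt "-1 0 0 -0.046 0" --pt "-1 0 0 -0.046 0" --pt "-1 0 0 0 0" --pt "-1 -0.0048 -0.0392 0 0" --pt "-1 -0.0048 -0.0392 0 0" --pt "-1 -0.0048 -0.0392 0 0" --pt "-1 -0.0048 -0.0392 0 0" --pt "-1 -0.0048 -0.0392 0 0" --pt "-1 -0.0048 -0.0392 0 0" --pt "-1 -0.0048 -0.0392 0 0" --pt "-1 -0.0048 -0.0392 0 0" --pt "-1 -0.0048 -0.0392 0 0" --pt "-1 0 0 0 0" --pt "-1 0 0 0 0"

```text
clock: 7.08
eef_pos: [435.4, 203.6, 338.6]
eef_rot: [3.141, 0.002, 0.212]
wrist_force: [0.7, -0.8, -1.6]
finger_gap: 22.0
finger_force: 45.0
```

```bash
python3 look.py w4
```

```text
7.125 [435.60428289 203.29472722 338.91263523] [3.14118132e+00 1.52128038e-03 2.11221622e-01] [ 0.13207232 -0.48119106 -2.29236993] [509.09661106 217.58634314 548.78027901]
```

View pics/w4.png

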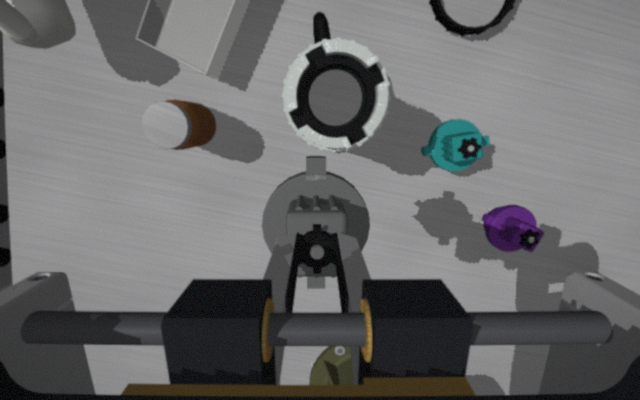

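The key ring is centred at about (335,95), with notches near (310,57), (375,75), (357,131) and (296,113). Computing its centre and notch angle, and where the held unit really sits.

```bash
cat > ring.py <<'E'
from h import *
c=dict(np.load('w4.npz')); P=cloud(c)
v,u=np.mgrid[:400,:640]; roi=(np.hypot(u-335,v-95)<68)&~np.isnan(P[...,0])
t=P[roi&(P[...,2]>209)&(P[...,2]<218)]
print('wall top',len(t),np.median(t[:,2]))
cen=np.array([536,204.])
for i in range(6):
    d=t[:,:2]-cen; r=np.hypot(*d.T); a=np.arctan2(d[:,1],d[:,0]); k=(r>38)&(r<56)
    B=np.round(np.degrees(a[k])/10); 
    # circle fit to outer edge and inner edge by angle bin: mid radius
    m=np.array([[t[k][B==b][:,:2][np.argsort(r[k][B==b])[[0,-1]]].mean(0)] for b in np.unique(B) if (B==b).sum()>8])[:,0]
    A=np.c_[2*m,np.ones(len(m))]; s=np.linalg.lstsq(A,(m**2).sum(1),rcond=None)[0]; cen=s[:2]
print('centre',cen,'r mid',np.sqrt(s[2]+cen@cen),len(m))
d=t[:,:2]-cen; r=np.hypot(*d.T); a=np.arctan2(d[:,1],d[:,0]); k=(r>43)&(r<51)
h,_=np.histogram(np.degrees(a[k])%90,np.arange(0,91,3)); print(h)
ph=np.angle(-np.exp(4j*a[k]).mean())/4; print('notch phase',ph,ph+np.pi/2, abs(np.exp(4j*a[k]).mean()))
s=P[roi&(P[...,2]>195)&(P[...,2]<204)]; rs=np.hypot(*(s[:,:2]-cen).T); s=s[rs<56]; print('shoulder',len(s),np.median(s[:,2]))
g=roi&(P[...,2]<150)
w=c['img'][roi]; wm=roi&(c['img'].min(2)>150); p=onplane(c,np.c_[u[wm],v[wm]],213); 
dd=p[:,:2]-cen; rr=np.hypot(*dd.T); print('white: r',np.percentile(rr,[2,98]),'phase',np.angle(-np.exp(4j*np.arctan2(dd[:,1],dd[:,0])[(rr>43)&(rr<51)]).mean())/4)
print('white circle',cv2.minEnclosingCircle(p[:,:2].astype(np.float32)))
# held unit
E=np.array([435.6,203.3]); Q=P[~np.isnan(P[...,0])]; q=Q[(abs(Q[:,2]-332)<4)]; q=q[np.hypot(*(q[:,:2]-E).T)<54]
rf=np.hypot(*(q[:,:2]-E).T); f=q[rf<43]; print('flange',np.median(f[:,2]),cv2.minEnclosingCircle(f[:,:2].astype(np.float32)))
e=q[(rf>44)]; print('ears',len(e)); x=(e[:,:2]-E)@[np.cos(.212),np.sin(.212)]; A,Bk=e[x>0].mean(0),e[x<0].mean(0) if (x<0).any() else None; print(A,Bk,np.arctan2(*(A[:2]-E)[::-1]))
E
python3 ring.py
```

```text
wall top 2397 212.71068822512245
centre [537.18622902 202.47228857] r mid 47.38575939160009 33
[77 79 79 80 84 79 79 80 80 40  0  0  0  0  0  0  0 37 76 84 78 77 81 79
 82 79 81 75 81 82]
notch phase 0.709527541037263 2.2803238678321596 0.32358269626439407
shoulder 3644 199.79621001871539
white: r [42.40688198 67.22964184] phase 0.7109330438600167
white circle ((535.5999755859375, 203.89781188964844), 68.76382446289062)
flange 331.1616427975721 ((435.66253662109375, 202.86224365234375), 42.96390151977539)
ears 352
[481.81904002 212.20218343 330.84490471] [389.26961095 192.41869881 331.35908124] 0.1902784238012974
```

Ring centre is (537.2, 202.5), notch phase 0.710, shoulder z 199.8. I go above it, turn by -0.498, and lower until the plug is just above the mouth.

Call:
arm_command --pt "-1 0.0248 0.0054 0 0" --pt "-1 0.0248 0.0054 0 0" --pt "-1 0.0248 0.0054 0 0" --pt "-1 0.0249 0.0053 0 0" --pt "-1 0 0 0 -0.125" --pt "-1 0 0 0 -0.125" --pt "-1 0 0 0 -0.125" --pt "-1 0 0 0 -0.123" --pt "-1 0 0 0 0" --pt "-1 0 0 0.03 0" --pt "-1 0 0 0.03 0" --pt "-1 0 0 0.02 0" --pt "-1 0 0 0.005 0" --pt "-1 0 0 0 0" --pt "-1 0 0 0 0"

```text
clock: 9.0
eef_pos: [537.4, 203.8, 255.9]
eef_rot: [3.141, -0.001, 0.709]
wrist_force: [-0.1, 0.4, -1.7]
finger_gap: 21.7
finger_force: 45.0
```

```bash
python3 look.py w5; python3 - <<'E'
from h import *
for n in('scene',):
    c=cam(n); cv2.imwrite('pics/s5.png',cv2.resize(cv2.convertScaleAbs(c['img'][90:220,330:450],alpha=1.4),(552,598),interpolation=cv2.INTER_CUBIC))
E
```

```text
9.05 [537.37928791 203.78591755 255.86659724] [ 3.14100817e+00 -1.29782619e-03  7.09260279e-01] [-0.87199433 -0.31238212 -1.30984623] [594.0503088  250.46494477 466.37501811]
```

View pics/w5.png

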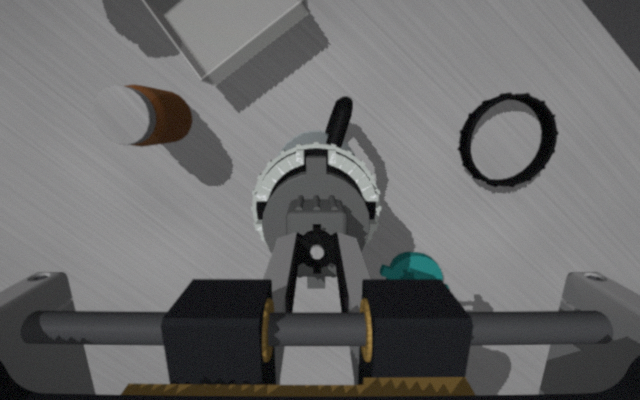

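The front ear sits over the notch at (317,155). A quick check of the relative centring from this view.

```bash
python3 - <<'E'
from h import *
from scipy.optimize import least_squares
c=dict(np.load('w5.npz')); P=cloud(c); E=np.array([537.4,203.8])
Q=P[~np.isnan(P[...,0])]
R2=np.hypot(*(Q[:,:2]-E).T)
t=Q[(abs(Q[:,2]-213)<3.5)&(R2<62)]
d=t[:,:2]-E; a=np.degrees(np.arctan2(d[:,1],d[:,0]))//6; r=np.hypot(*d.T)
o=np.array([t[a==b][np.argsort(r[a==b])[-3:],:2].mean(0) for b in np.unique(a) if (a==b).sum()>5])
for R0 in(52,None):
  s=least_squares(lambda p:np.hypot(*(o-p[:2]).T)-(R0 or p[2]),[*E,52],loss='soft_l1'); print('ring',len(o),s.x)
f=Q[(abs(Q[:,2]-248)<4)&(R2<43)]; print('flange z',np.median(f[:,2]))
d=f[:,:2]-E; a=np.degrees(np.arctan2(d[:,1],d[:,0]))//6; r=np.hypot(*d.T)
o=np.array([f[a==b][np.argmax(r[a==b]),:2] for b in np.unique(a) if (a==b).sum()>5 and r[a==b].max()>37])
s=least_squares(lambda p:np.hypot(*(o-p[:2]).T)-p[2],[*E,40],loss='soft_l1'); print('flange',len(o),s.x)
e=Q[(abs(Q[:,2]-248)<4)&(R2>44)&(R2<54)]; x=(e[:,:2]-E)@[np.cos(.71),np.sin(.71)]
A,B=e[x>0][:,:2].mean(0),e[x<0][:,:2].mean(0); print('ears',len(e),A,B,(A+B)/2,np.arctan2(*(A-B)[::-1]))
E
```

```text
ring 32 [537.43500033 202.62751723  52.        ]
ring 32 [537.09772559 202.29033112  52.46810998]
flange z 248.52179871481565
flange 41 [537.50681478 202.59914511  39.61610285]
ears 341 [573.51106181 233.49780001] [501.50293864 171.86248246] [537.50700023 202.68014124] 0.7079379352358004
```

The unit and ring are centred within about 0.3 mm. I lower to just above the seal.

Call:
arm_command --pt "-1 0 0 0.005 0" --pt "-1 0 0 0.005 0" --pt "-1 0 0 0.004 0" --pt "-1 0 0 0.004 0" --pt "-1 0 0 0.004 0" --pt "-1 0 0 0 0" --pt "-1 0 0 0 0"

```text
clock: 9.98
eef_pos: [537.1, 203.8, 233.0]
eef_rot: [3.142, -0.0, 0.71]
wrist_force: [0.4, 0.3, -3.2]
finger_gap: 21.8
finger_force: 45.0
```

No resistance with the flange below the wall top, so the ears are in the notches. Now I press in small steps.

Call:
arm_command --pt "-1 0 0 0.002 0" --pt "-1 0 0 0.002 0" --pt "-1 0 0 0.001 0" --pt "-1 0 0 0 0"

```text
clock: 10.48
eef_pos: [537.4, 203.9, 228.7]
eef_rot: [3.141, -0.002, 0.71]
wrist_force: [0.1, -0.5, 4.7]
finger_gap: 22.2
finger_force: 45.1
```

Call:
arm_command --pt "-1 0 0 0.001 0" --pt "-1 0 0 0.001 0" --pt "-1 0 0 0 0"

```text
clock: 10.85
eef_pos: [537.4, 203.9, 226.8]
eef_rot: [3.141, -0.002, 0.71]
wrist_force: [0.7, -0.2, 6.3]
finger_gap: 21.9
finger_force: 45.2
```

Call:
arm_command --pt "-1 0 0 0.001 0" --pt "-1 0 0 0 0"

```text
clock: 11.1
eef_pos: [537.4, 203.9, 225.8]
eef_rot: [3.141, -0.002, 0.71]
wrist_force: [0.3, 0.2, 5.6]
finger_gap: 21.9
finger_force: 45.2
```

Call:
arm_command --pt "-1 0 0 0.001 0" --pt "-1 0 0 0 0"

```text
clock: 11.35
eef_pos: [537.3, 203.8, 224.5]
eef_rot: [3.141, -0.001, 0.71]
wrist_force: [0.4, -0.7, 4.8]
finger_gap: 22.1
finger_force: 45.2
```

Call:
arm_command --pt "-1 0 0 0.001 0" --pt "-1 0 0 0 0"

```text
clock: 11.6
eef_pos: [537.2, 203.8, 223.2]
eef_rot: [3.141, -0.001, 0.71]
wrist_force: [-0.2, -0.7, 4.3]
finger_gap: 22.1
finger_force: 45.3
```

Call:
arm_command --pt "-1 0 0 0.0005 0" --pt "-1 0 0 0 0"

```text
clock: 11.85
eef_pos: [537.1, 203.9, 222.6]
eef_rot: [3.142, -0.0, 0.71]
wrist_force: [0.8, 0.0, 4.7]
finger_gap: 22.2
finger_force: 45.1
```

Past the seal's peak and eased; the shoulder has not been met yet.

Call:
arm_command --pt "-1 0 0 0.0005 0" --pt "-1 0 0 0 0"

```text
clock: 12.1
eef_pos: [537.3, 204.0, 222.4]
eef_rot: [3.141, -0.001, 0.71]
wrist_force: [1.0, 1.4, 7.4]
finger_gap: 22.1
finger_force: 45.0
```

Call:
arm_command --pt "-1 0 0 0.0005 0" --pt "-1 0 0 0 0"

```text
clock: 12.35
eef_pos: [537.3, 204.2, 222.3]
eef_rot: [3.141, -0.002, 0.71]
wrist_force: [-1.0, 1.7, 9.6]
finger_gap: 22.0
finger_force: 45.0
```

Call:
arm_command --pt "-1 0 0 0.0005 0" --pt "-1 0 0 0 0"

```text
clock: 12.6
eef_pos: [537.3, 204.3, 222.1]
eef_rot: [3.141, -0.002, 0.71]
wrist_force: [-1.4, 2.2, 11.9]
finger_gap: 22.4
finger_force: 45.0
```

Call:
arm_command --pt "-1 0 0 0.0005 0" --pt "-1 0 0 0 0"

```text
clock: 12.85
eef_pos: [537.4, 204.3, 222.0]
eef_rot: [3.141, -0.003, 0.71]
wrist_force: [-2.6, 1.4, 15.2]
finger_gap: 21.4
finger_force: 45.0
```

Call:
arm_command --pt "-1 0 0 0.0005 0" --pt "-1 0 0 0 0"

```text
clock: 13.1
eef_pos: [537.5, 204.4, 222.0]
eef_rot: [3.141, -0.003, 0.71]
wrist_force: [-2.8, 1.3, 17.4]
finger_gap: 22.3
finger_force: 45.0
```

The tool hardly moves now (222.0, as expected at home) while the force climbs. A little more to seat it firmly.

Call:
arm_command --pt "-1 0 0 0.001 0" --pt "-1 0 0 0.0005 0" --pt "-1 0 0 0 0"

```text
clock: 13.48
eef_pos: [537.7, 204.5, 221.9]
eef_rot: [3.14, -0.005, 0.71]
wrist_force: [-6.4, 1.5, 28.3]
finger_gap: 22.2
finger_force: 46.1
```

```bash
cat > home.py <<'E'
from h import *
import sys
c=cam('wrist'); cv2.imwrite(f'pics/{sys.argv[1]}.png',c['img']); P=cloud(c); E=np.array([537.4,203.])
Q=P[~np.isnan(P[...,0])]; r=np.hypot(*(Q[:,:2]-E).T)
f=Q[(r<38)&(abs(Q[:,2]-215)<7)]; w=Q[(r>44)&(r<51)&(abs(Q[:,2]-213)<6)]
print(manip.read_state()['wrist_force'],'flange top',np.median(f[:,2]),len(f),'wall/ears top',np.median(w[:,2]),len(w))
X=np.c_[f[:,:2]-E,np.ones(len(f))]; print('tilt',np.linalg.lstsq(X,f[:,2],rcond=None)[0])
E
python3 home.py w6
```

```text
[-6.86885546  0.07955981 28.92321987] flange top 214.78037583614872 3223 wall/ears top 212.8814956172851 2513
tilt [9.13685509e-04 2.54152478e-03 2.14821305e+02]
```

The flange top is 1.9 mm above the wall top (2.0 expected), so it is home and square. I relax the push, let go and rise.

Call:
arm_command --pt "-1 0 0 -0.0015 0" --pt "-1 0 0 -0.0015 0" --pt "-1 0 0 0 0" --pt "0.4 0 0 0 0" --pt "0.4 0 0 0 0" --pt "0.4 0 0 0 0" --pt "0.4 0 0 0 0" --pt "0.4 0 0 0 0" --pt "0.4 0 0 -0.005 0" --pt "0.4 0 0 -0.02 0" --pt "0.4 0 0 -0.03 0" --pt "0.4 0 0 -0.04 0" --pt "0.4 0 0 -0.04 0" --pt "0.4 0 0 0 0" --pt "0.4 0 0 0 0"

```text
clock: 15.4
eef_pos: [536.8, 203.7, 354.9]
eef_rot: [-3.141, 0.002, 0.71]
wrist_force: [-0.6, 0.8, -1.5]
finger_gap: 65.8
finger_force: 0.0
```

```bash
python3 home.py w7
```

```text
[-0.38395351 -0.4877337  -0.35487122] flange top 214.78807826078585 1730 wall/ears top 212.90265036660975 1287
tilt [ 1.32159409e-03 -1.53800996e-04  2.14811891e+02]
```

View pics/w7.png

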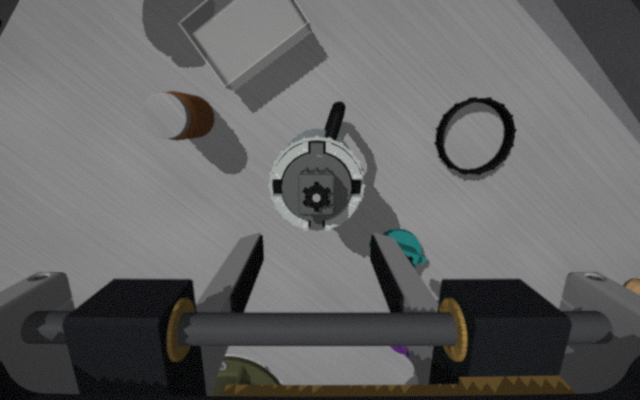

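The unit sits in the ring at (317,185), with its ears in the notches at (317,147) and (317,226) and its flange level at home height. The gripper is clear and the other things are unmoved.

```bash
python3 -c "
from cell import ticket
print(ticket.sign_off())"
```

```text
the job is handed in; nothing more can be done
None
```

The blade bearing unit is back in the jug's base: its ears are in the notches, and its flange is firm and level on the shoulder after about 28 N of pressing. The gripper has let go, nothing else on the bench appeared to move, and the job is handed in at about 15 s; the sign-off returned no verdict.

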